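Bed down a pump cover with four wing nuts in cross order

TASK

Tighten the four wing nuts on the pump's cover plate, about a half turn clockwise each, in cross order: first the nut beside the brass outlet elbow, then the one diagonally opposite, then the other two, finishing each nut before you start the next. Turn each until you feel it come up firm, without forcing it, so that the plate beds down evenly; leave the other things on the bench alone and let go of the pump.

Things in the scene. Friction and masses are not known exactly. Their poses are not given: they have to be found in the camera images.
- pump: gear pump fixed to the bench: blue base 360 x 240 x 12 mm, grey square housing 150 x 150 mm up to 85 mm above the bench, motor lying on its +x side (top 100 mm high), brass outlet elbow on its +y side (80 mm high) next to nut_a. Origin on the bench below the centre of the cover plate; z up
- plate: steel cover plate 124 x 124 x 14 mm with a low round boss (radius 20, 8 mm high) in the middle, on a springy gasket. Origin: centre of its underside (93 mm above the bench at the start), z up. The nuts bring it down 1.5 mm onto the hard seat of the housing
- nut_a: FIRST nut, at pump x -42, y +42 mm, next to the elbow. All nuts: dark steel wing (flat bar) 56 mm long (own x), 10 thick (own y), 22 tall, on a hub of 20 mm diameter. Origin on the nut's axis; the wing spans 8 mm below to 14 mm above it; the plate's top is 22 mm below it. z up; the axis stays in place
- nut_b: wing nut at pump x +42, y -42 mm, diagonally opposite nut_a: the SECOND to tighten. Neighbouring nut axes are 84 mm apart
- nut_c: wing nut at pump x +42, y +42 mm: third or fourth
- nut_d: wing nut at pump x -42, y -42 mm: third or fourth
- turn_a (a joint): turn of nut_a, rad: grows as it tightens (clockwise from above), starts near 0 (+-0.15), lowers the nut 0.95 mm per rad. Running free it takes about 0.1 N m while it turns (less is felt by a hand holding still). Somewhere between 2.0 and 3.3 rad, different for each nut and not to be seen, it comes up firm: the moment then climbs about 1 N m per rad
- turn_b (a joint): the same for nut_b. For every nut: stop when it takes about 0.2 to 0.35 N m; below 0.16 it is slack, above 0.5 overtightened. On release it springs back a little and stays there. A nut can be turned with its wing pinched, or by pushing one end of the wing round with shut fingers (18 N at 15 mm from the axis is 0.27 N m)
- turn_c (a joint): the same for nut_c
- turn_d (a joint): the same for nut_d
- spanner: open spanner 150 mm lying on the pump's base along its -y edge: leave it alone
- washer: steel washer of 30 mm diameter on the pump's base, on the side towards the robot: leave it alone
- oil: white oil bottle on the bench: leave it alone
- fitting: brass pipe fitting on the bench
- beaker: glass beaker on the bench
- driver: screwdriver on the bench
- shank_a: threaded shank of nut_a, unseen in the housing under it; the contact force on it is the load of the thread, about 1 N for each 0.01 N m above the free-running moment
- shank_b: threaded shank of nut_b, unseen in the housing under it; the contact force on it is the load of the thread, about 1 N for each 0.01 N m above the free-running moment
- shank_c: threaded shank of nut_c, unseen in the housing under it; the contact force on it is the load of the thread, about 1 N for each 0.01 N m above the free-running moment
- shank_d: threaded shank of nut_d, unseen in the housing under it; the contact force on it is the load of the thread, about 1 N for each 0.01 N m above the free-running moment

How it is judged:
By the outcome, as a careful person would: the job done as asked, in the order asked, and still so for the second after the job is handed in, with the robot touching nothing.
It also fails if it takes over 72 s, if anything falls off the work surface, if the arm or the gripper's body presses on something with over 40 N, if the wrist force passes 120 N, or if a joint passes its speed limit or range.

ROBOT

A 7-joint arm with a two-finger parallel gripper is mounted at the origin on the work surface. World frame = base frame: x ahead of the robot, y to its left, z up, the work surface at z = 0. Lengths are in m, angles in degrees, forces in N, time in s.
With the tool pointing down it reaches from about 0.4 to 0.85 m from the base axis. Payload 4.4 kg.
Tool frame: the origin (TCP) lies at the very end of the fingers, on their centre line; the grasp point (between the pads) lies 19 mm behind it; y points along the fingers, z is the direction in which the jaws open and shut, and the axes are right-handed (so a half turn about y gives the same grasp; the last joint's range is limited). The gripper opens to 94 mm and grips with 3 to 60 N. Pads are 16 mm wide; open, the fingers measure 119 mm over their backs; the gripper's body (75 mm by 177 mm) begins 78 mm behind the grasp point.
Start: joints at [-76.421, 36.005, 2.206, 86.941, -1.547, 57.084, -1.146], TCP at [0.194, 0.62, 0.167] pointing down, gripper open.
Joint ranges: [-175.42, 175.42], [-21.48, 121.26], [-71.46, 75.88], [10.55, 141.38], [-63.04, 243.04], [13.31, 113.54], [-168.57, 168.57]. Speed limits (degrees/s): [147.25, 147.25, 180, 180, 180, 180, 180].

INTERFACE

Orientations are given as a 3x3 rotation matrix whose columns are the frame's x, y, z axes.
In Python, from workcell import arm, cams, nets gives the robot as it stands.
- The arm moves only by the tool apply_moves, never from a script. Its argument "targets" is text: rows parted by semicolons, each of 5 numbers parted by spaces: the closure, from 0 (fully open) to 1 (shut), then the shift along the tool's x, y, z in m, then the turn about the tool's y in rad. A call has 1 to 10 rows; each row shifts and turns the pose as measured when the row begins, along the tool's axes as they then stand; what a row does not reach is not made up. A row lasts 1/10 s, in which the tool goes at most 50 mm and 8.59 degrees, less where a joint would pass 70% of its speed; a pose out of reach is approached as far as the arm can. A call with a gripper value outside its range is refused whole. The fingers move at their own pace and stop on an object; "squeeze" is the grip in N (left out, the last holds). Time passes only in rows, so rows that do not move let the fingers close. It gives the time, the measured TCP pose, the force and the opening at its end, in the units of the state.
- arm.state(): the state, without advancing time (a new reading comes with each control period).
- cams.get_image(name): name is "scene" or "top" or "wrist"; returns a dict with "pixels" (420x560x3 uint8, blue, green, red), "z_map" (420x560 float32, m along the optical axis (not along the pixel's ray), 0 where there is no reading), "fx", "fy", "cx", "cy" (pixels), "T" (4x4, takes a point from camera to world coordinates). Camera axes: x right, y down, z forward; pixel columns grow to the right and rows downward; lengths in m; the calibration is good to about 2 mm. A picture is of the moment at which its call begins.
- arm.job_done(): hands the job in, once; it reports no verdict.
Trained networks look in the newest picture that a camera, given by its name, has taken for a name from the list of things; names that differ only in an ending like _2 or _b are one class to them, and where a whole thing is asked for, a point or a joint stands for the part that bears it (a point fixed in the world has none). Each returns a list of dicts, best first, with "conf" (0 to 1); they miss things now and then, are a little off and sometimes report something else, mostly with a low value. They report only what shows in the picture. A call takes as long as a camera call.
- nets.spot_in(query, camera): "rect" ([left, top, right, bottom] as shares, 0 to 1, of the picture: columns of its width, rows of its height, round what is visible of it).
- nets.pinpoint(query, camera): "position" ([column, row] as shares, 0 to 1, of the picture: columns of its width, rows of its height: a listed point, or the origin of a listed thing).
The state is a dict: "time_s": time; "qpos": joint angles; "qvel": joint speeds; "tau": joint torques, N m; "tcp_pos": TCP position; "orientation": TCP orientation; "force": force on the tool from outside, world axes, zero at the start; "moment": the same for the moment, N m; "finger_gap": finger opening in m.
Only numpy, scipy, OpenCV 4.12 (cv2) and the standard library are available. Lean on these libraries where they do the work, as an engineer would, in place of code of your own. Each camera call takes 0.05 s, during which the arm holds its last target. There are 200 camera calls.

## Working session

There is one attempt and no reset: what is moved stays moved. The work goes in short steps, Python scripts to look and compute and a tool call to move; the robot and the scene stay as the last step left them, time stands still between calls to the robot, and variables do not carry over. Pictures are saved under pics/ and viewed, about 8 in all and at most 12, crops included, and the job is handed in when it is done.

Besides the shell and the picture viewer there is one more tool, called as a command line: name --argument value ..., lists and objects as JSON in quotes. apply_moves: Moves the arm, as the interface text tells. Its arguments: {"type":"object","properties":{"targets":{"type":"string"},"squeeze":{"type":"number"}},"required":["targets"]}

```bash
mkdir -p pics; ls; cat > h.py <<'E'
import numpy as np, cv2
from workcell import arm, cams, nets
def world(im,u,v,z=None):
    """pixel -> world by depth, or by plane height z"""
    T=im["T"]; d=np.array([(u-im["cx"])/im["fx"],(v-im["cy"])/im["fy"],1.])
    if z is None: s=np.median(im["z_map"][int(v)-1:int(v)+2,int(u)-1:int(u)+2])
    else: s=(z-T[2,3])/(T[:3,:3]@d)[2]
    return T[:3,:3]@(d*s)+T[:3,3]
E
python3 - <<'E'
from h import *
for c in ("scene","top"):
    im=cams.get_image(c); cv2.imwrite(f"pics/{c}0.png",im["pixels"])
    print(c,im["T"].round(3).tolist(),im["fx"])
    for q in("pump","plate","nut_a"):
        for r in nets.pinpoint(q,c)[:5]:
            u,v=np.array(r["position"])*[560,420]; print(q,round(r["conf"],2),int(u),int(v),world(im,u,v).round(3))
print(arm.state())
E
```

```text
pics
scene [[-0.579, 0.471, -0.666, 1.352], [0.815, 0.347, -0.463, 0.559], [0.014, -0.811, -0.585, 0.823], [0.0, 0.0, 0.0, 1.0]] 501.88973885738415
pump 0.76 282 252 [0.631 0.087 0.076]
plate 0.72 282 225 [0.582 0.053 0.107]
nut_a 0.76 289 225 [0.604 0.085 0.135]
nut_a 0.69 307 203 [0.52  0.079 0.144]
nut_a 0.58 259 214 [0.619 0.013 0.141]
nut_a 0.5 278 196 [ 0.523 -0.001  0.135]
top [[0.028, -0.992, 0.122, 0.383], [-0.999, -0.032, -0.03, 0.007], [0.034, -0.121, -0.992, 1.137], [0.0, 0.0, 0.0, 1.0]] 460.0842506371783
pump 0.73 259 202 [0.534 0.041 0.107]
pump 0.19 243 209 [0.512 0.072 0.138]
plate 0.68 258 192 [0.554 0.042 0.114]
nut_a 0.73 240 171 [0.595 0.083 0.149]
nut_a 0.66 277 173 [0.594 0.002 0.14 ]
nut_a 0.64 276 208 [0.518 0.    0.128]
nut_a 0.56 243 210 [0.513 0.073 0.129]
{'time_s': 0.4, 'qpos': array([-76.42044304,  36.01366784,   2.20549071,  86.94812789,
        -1.54717255,  57.08361766,  -1.14433337]), 'qvel': array([ 0.05888072, -0.07895592, -0.04620407,  0.04491942,  0.02501492,
        0.00855488, -0.0508873 ]), 'tau': array([-2.97254073e-04, -5.49014068e+01,  1.14187460e+00, -1.86662239e+01,
       -5.22027793e-02,  1.81702408e-02,  7.94670041e-05]), 'tcp_pos': array([0.19377538, 0.62034743, 0.16733439]), 'orientation': array([[ 9.54503942e-01, -1.09211389e-04,  2.98198278e-01],
       [-2.98198296e-01, -2.53932653e-04,  9.54503909e-01],
       [-2.85204174e-05, -9.99999962e-01, -2.74946368e-04]]), 'force': array([0.33875076, 0.01000178, 0.14824885]), 'moment': array([-0.01070843,  0.04411521,  0.01307928]), 'finger_gap': 0.09396136050358152}
```

```bash
python3 - <<'E'
from h import *
a=cv2.imread("pics/top0.png")[130:250,190:330]; b=cv2.imread("pics/scene0.png")[150:300,200:375]
cv2.imwrite("pics/v1.png",np.hstack([cv2.resize(a,(420,360),interpolation=2),cv2.resize(b,(380,360),interpolation=2)]))
E
```

```text
(no output)
```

View pics/v1.png

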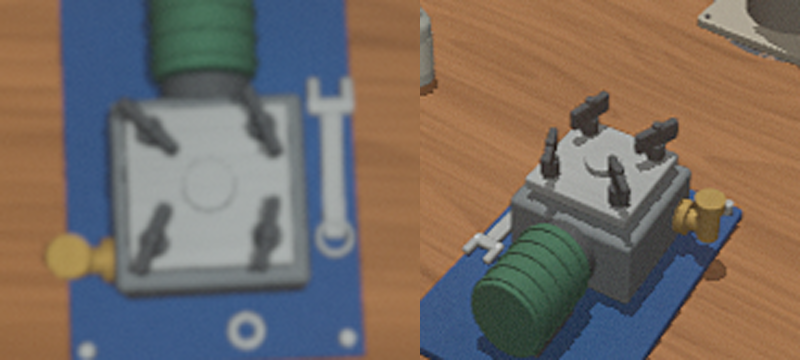

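View pics/top0.png

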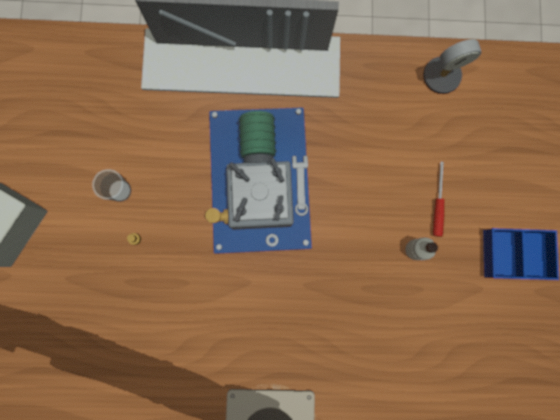

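The top view shows the pump with yaw near zero. The elbow is at the lower left, so nut_a is at pixel (243,210), nut_b at (277,173), nut_c at (240,171) and nut_d at (276,208). I'll move above the pump for a close look.

apply_moves --targets "0.5 0.01 -0.045 0 0;0.5 0.03 -0.03 -0.026 0;0.5 0.036 -0.02 -0.031 0;0.5 0.038 -0.015 -0.033 0;0.5 0.038 -0.01 -0.033 0;0.5 0.038 0 -0.033 0;0.5 0.038 0 -0.033 0;0.5 0.038 0 -0.033 0;0.5 0.038 0 -0.033 0;0.5 0.038 0 -0.033 0"

```text
time_s: 1.4
tcp_pos: [0.4319, 0.251, 0.2902]
orientation: [[0.959, 0.002, 0.283], [-0.283, 0.005, 0.959], [0.0, -1.0, 0.006]]
force: [0.9, 0.9, 0.4]
finger_gap: 0.0471
```

apply_moves --targets "0.5 0.036 0 -0.034 0;0.5 0.036 0 -0.034 0;0.5 0.036 0 -0.034 0;0.5 0.036 0 -0.034 0;0.5 0.02 0 -0.02 0;0.5 0 0 0 0"

```text
time_s: 2.0
tcp_pos: [0.5484, 0.0431, 0.2911]
orientation: [[0.956, 0.007, 0.294], [-0.294, 0.003, 0.956], [0.006, -1.0, 0.005]]
force: [0.6, -0.0, -0.5]
finger_gap: 0.0471
```

```bash
cat >> h.py <<'E'
def wings(cam, png=None, zlo=.11, zhi=.155):
    """wing centre, world angle (deg) and top height from depth blobs"""
    im=cams.get_image(cam)
    if png: cv2.imwrite(png,im["pixels"])
    T=im["T"]; v,u=np.mgrid[:420,:560]; s=im["z_map"]
    P=np.stack([(u-im["cx"])/im["fx"]*s,(v-im["cy"])/im["fy"]*s,s],-1)@T[:3,:3].T+T[:3,3]
    m=(s>0)&(P[...,2]>zlo)&(P[...,2]<zhi)&(abs(P[...,0]-.55)<.1)&(abs(P[...,1]-.04)<.1)
    n,l,st,_=cv2.connectedComponentsWithStats(m.astype(np.uint8))
    for i in range(1,n):
        if st[i,4]<60: continue
        Q=P[l==i]; top=np.percentile(Q[:,2],80); Q=Q[Q[:,2]>top-.006]
        (c,wh,a)=cv2.minAreaRect((Q[:,:2]*1e4).astype(np.float32))
        B=cv2.boxPoints((c,wh,a)); e=max((B[1]-B[0],B[2]-B[1]),key=np.linalg.norm)
        print(cam,"centre",(np.array(c)/1e4).round(4),"size",(np.array(wh)/10).round(1),"ang",round(np.degrees(np.arctan2(e[1],e[0]))%180,1),"top",top.round(4),st[i,4])
    return im,P
E
python3 - <<'E'
from h import *
s=arm.state(); print(s["qpos"].round(1),s["tcp_pos"],s["moment"],s["force"],s["time_s"])
im,P=wings("wrist","pics/w1.png"); print(im["T"].round(3).tolist())
for r in nets.pinpoint("nut_a","wrist")[:5]:
    u,v=np.array(r["position"])*[560,420]; print(round(r["conf"],2),int(u),int(v),world(im,u,v,.128).round(4))
wings("top")
E
```

```text
[-17.2  21.   14.2  93.6  -5.7  65.7  71.3] [0.54839878 0.04308182 0.29106279] [0.04104976 0.01911484 0.03323965] [ 0.56395619 -0.01087775 -0.5392254 ] 2.0
wrist centre [0.5136 0.0787] size [10.4 54.8] ang 160.3 top 0.1437 553
wrist centre [ 0.5201 -0.0051] size [10.6 55.8] ang 171.0 top 0.1432 578
wrist centre [0.5585 0.0402] size [38.5 38.8] ang 136.5 top 0.1148 743
wrist centre [0.5971 0.0854] size [55.9 10.4] ang 50.3 top 0.143 565
wrist centre [0.6033 0.0016] size [55.  10.3] ang 28.4 top 0.1431 590
[[0.294, 0.921, 0.255, 0.475], [0.956, -0.285, -0.074, 0.065], [0.004, 0.265, -0.964, 0.507], [0.0, 0.0, 0.0, 1.0]]
0.95 317 224 [0.6005 0.084  0.128 ]
0.91 228 185 [ 0.5212 -0.0062  0.128 ]
0.77 295 156 [0.5114 0.0808 0.128 ]
0.57 256 247 [0.6067 0.0011 0.128 ]
```

View pics/w1.png

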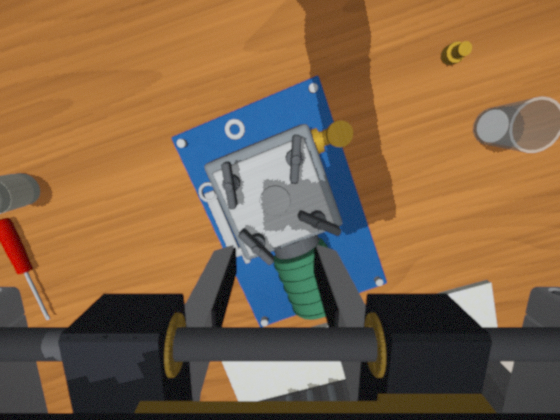

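The wrist view shows all four wings clearly: a (296,158) by the brass elbow, d (231,184), c (318,221) and b (257,245). The depth centres form an exact 84 mm square with about 4.6° yaw. Next I'll check the hub height beside the wings.

```bash
python3 - <<'E'
from h import *
im,P=wings("wrist")
for n,c,a in(("a",(.5136,.0787),160.3),("b",(.6033,.0016),28.4),("c",(.5971,.0854),50.3),("d",(.5201,-.0051),171)):
    a=np.radians(a); d=P[...,:2]-np.array(c); t=d@[np.cos(a),np.sin(a)]; w=d@[-np.sin(a),np.cos(a)]
    for sg in(1,-1):
        m=(abs(t)<5e-3)&(sg*w>.0055)&(sg*w<.0095); print(n,sg,np.sort(P[m][:,2]).round(3)[::3])
s=arm.state();print(s["tcp_pos"],s["moment"],s["tau"][6])
E
```

```text
wrist centre [0.5137 0.0787] size [10.3 55. ] ang 159.8 top 0.1436 543
wrist centre [ 0.5205 -0.0049] size [10.3 56. ] ang 170.5 top 0.1432 587
wrist centre [0.5584 0.0406] size [38.5 38.3] ang 72.4 top 0.115 732
wrist centre [0.5968 0.0852] size [55.6 10.2] ang 49.4 top 0.1431 572
wrist centre [0.6033 0.0017] size [55.2 10.4] ang 27.8 top 0.1432 597
a 1 [0.124 0.124 0.125 0.125 0.125 0.125 0.125 0.126 0.126]
a -1 [0.123 0.124 0.125 0.125 0.125 0.125 0.126 0.126 0.432 0.433 0.434 0.435
 0.436 0.436 0.437 0.437 0.438 0.438 0.438 0.439 0.439 0.44  0.44  0.441
 0.441 0.442 0.442 0.442 0.442 0.443 0.443 0.444 0.444 0.444 0.445 0.445
 0.446 0.446 0.446 0.447 0.447 0.447 0.447 0.448 0.448 0.448 0.448 0.448
 0.449 0.449 0.449 0.449 0.449 0.449 0.45 ]
b 1 [0.105 0.114 0.122 0.124 0.125 0.125 0.125 0.125 0.126 0.126]
b -1 []
c 1 [0.106 0.122 0.124 0.124 0.124 0.125 0.125 0.125 0.125 0.126]
c -1 [0.124]
d 1 [0.123 0.125 0.126]
d -1 [0.122 0.124 0.124 0.124 0.125 0.125 0.125 0.125 0.126]
[0.54627972 0.05026579 0.29104756] [0.0458898  0.00741235 0.01608146] -0.0006121225305832922
```

```bash
cat >> h.py <<'E'
N=dict(a=((.5137,.0787),160.0),b=((.6033,.0017),28.1),c=((.597,.0853),49.9),d=((.5203,-.005),170.8))
def to(n,z,ang=None):
    """remaining shift in tool axes and turn about tool y to reach nut n"""
    s=arm.state(); R=s["orientation"]; d=np.array([*N[n][0],z])-s["tcp_pos"]
    yaw=np.degrees(np.arctan2(R[1,2],R[0,2])); g=N[n][1]-90 if n in"ad" else N[n][1]+90
    if ang is not None: g=ang
    print("tool shift",(R.T@d).round(4),"turn",np.radians((yaw-g+180)%360-180).round(3),"yaw",yaw.round(1),"q7",s["qpos"][6].round(1),"tilt",R[:,1].round(4),"pos",s["tcp_pos"].round(4),"F",s["force"].round(2),"M",s["moment"].round(3),"gap",s["finger_gap"].round(4),"t",s["time_s"])
E
python3 -c "
from h import *
to('a',.1275)"
```

```text
Traceback (most recent call last):
  File "h.py", line 30, in to
    print("tool shift",(R.T@d).round(4),"turn",np.radians((yaw-g+180)%360-180).round(3),"yaw",yaw.round(1),"q7",s["qpos"][6].round(1),"tilt",R[:,1].round(4),"pos",s["tcp_pos"].round(4),"F",s["force"].round(2),"M",s["moment"].round(3),"gap",s["finger_gap"].round(4),"t",s["time_s"])
                                                                                                                                                                                                                                                ^^^^^^^^^^^^^^^^^^^^^
AttributeError: 'float' object has no attribute 'round'
```

```bash
sed -i 's/s\["finger_gap"\].round(4)/round(s["finger_gap"],4)/' h.py; python3 -c "
from h import *
to('a',.1275)"
```

```text
tool shift [-0.0399  0.1635  0.0167] turn 0.061 yaw 73.5 q7 71.2 tilt [ 0.0058  0.0067 -1.    ] pos [0.5463 0.0503 0.291 ] F [0.81 1.08 0.22] M [0.046 0.007 0.016] gap 0.0469 t 2.2
```

apply_moves --targets "0.65 -0.02 0.02 0.008 0.03;0.65 -0.018 0.03 0.007 0.02;0.65 -0.002 0.03 0.002 0.01;0.65 0 0.025 0 0;0.65 0 0 0 0" --squeeze 45

```text
time_s: 2.7
tcp_pos: [0.5105, 0.0916, 0.1848]
orientation: [[0.945, 0.009, 0.328], [-0.328, 0.013, 0.945], [0.004, -1.0, 0.015]]
force: [0.2, 0.5, 0.5]
finger_gap: 0.0331
```

```bash
python3 -c "
from h import *
to('a',.1275)"
```

```text
tool shift [ 0.007   0.0572 -0.012 ] turn 0.015 yaw 70.9 q7 65.6 tilt [ 0.0089  0.0127 -0.9999] pos [0.5105 0.0916 0.1848] F [0.18 0.51 0.5 ] M [-0.068 -0.018 -0.015] gap 0.0331 t 2.7
```

apply_moves --targets "0.65 0.007 0.01 -0.012 0.01;0.65 0 0.01 0 0;0.65 0 0 0 0;0.65 0 0 0 0"

```text
time_s: 3.1
tcp_pos: [0.5155, 0.0794, 0.1662]
orientation: [[0.942, 0.014, 0.335], [-0.335, 0.014, 0.942], [0.008, -1.0, 0.018]]
force: [0.1, 0.0, 0.0]
finger_gap: 0.0331
```

```bash
python3 -c "
from h import *
to('a',.1275)"
```

```text
tool shift [-0.0017  0.0387 -0.0019] turn 0.008 yaw 70.4 q7 67.3 tilt [ 0.0136  0.0144 -0.9998] pos [0.5155 0.0794 0.1662] F [0.05 0.03 0.01] M [-0.04   0.036  0.014] gap 0.0331 t 3.1
```

apply_moves --targets "0.65 -0.002 0.015 -0.002 0;0.65 0 0.015 0 0;0.65 0 0.007 0 0;0.65 0 0 0 0"

```text
time_s: 3.5
tcp_pos: [0.5167, 0.0789, 0.1311]
orientation: [[0.942, 0.02, 0.335], [-0.336, 0.016, 0.942], [0.014, -1.0, 0.022]]
force: [-0.3, 0.8, 0.5]
finger_gap: 0.033
```

```bash
python3 -c "
from h import *
to('a',.1275)"
```

```text
tool shift [-0.0028  0.0035 -0.0013] turn 0.007 yaw 70.4 q7 68.4 tilt [ 0.0202  0.0161 -0.9997] pos [0.5167 0.0789 0.1311] F [-0.29  0.76  0.49] M [-0.023 -0.008 -0.028] gap 0.033 t 3.5
```

apply_moves --targets "0.65 -0.003 0.0035 -0.0013 0.007;0.65 0 0 0 0;1 0 0 0 0;1 0 0 0 0;1 0 0 0 0;1 0 0 0 0"

```text
time_s: 4.1
tcp_pos: [0.5152, 0.079, 0.1297]
orientation: [[0.939, 0.025, 0.343], [-0.343, 0.017, 0.939], [0.017, -1.0, 0.024]]
force: [-0.3, -0.7, -0.6]
finger_gap: 0.0043
```

```bash
python3 -c "
from h import *
to('a',.1275)"
```

```text
tool shift [-0.0013  0.0022 -0.0009] turn -0.001 yaw 70.0 q7 68.1 tilt [ 0.0246  0.017  -0.9996] pos [0.5152 0.079  0.1297] F [-0.29 -0.67 -0.6 ] M [0.04  0.001 0.011] gap 0.0043 t 4.1
```

```bash
python3 - <<'E'
from h import *
im=cams.get_image("wrist"); a=im["pixels"][120:320,180:420]
im2=cams.get_image("scene"); b=im2["pixels"][150:250,230:350]
cv2.imwrite("pics/v4.png",np.hstack([cv2.resize(a,(400,333),interpolation=2),cv2.resize(b,(400,333),interpolation=2)]))
to('a',.1275)
E
```

```text
tool shift [-0.0012  0.0021 -0.0008] turn -0.001 yaw 70.0 q7 68.1 tilt [ 0.0244  0.017  -0.9996] pos [0.5151 0.079  0.1296] F [-0.62 -0.33 -0.14] M [ 0.007  0.063 -0.007] gap 0.0003 t 4.2
```

View pics/v4.png

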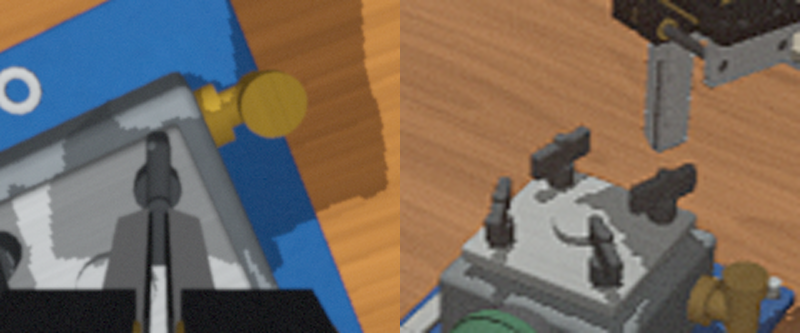

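The fingers shut on air (gap 0). In the scene view the fingertips, at about pixel (310,193), hang clearly above nut_a's wing, although the reported TCP is 14 mm below the wing top. I'll measure where the fingertips really are.

```bash
python3 - <<'E'
from h import *
for cam in("scene","top"):
    im=cams.get_image(cam); T=im["T"]; v,u=np.mgrid[:420,:560]; s=im["z_map"]
    P=np.stack([(u-im["cx"])/im["fx"]*s,(v-im["cy"])/im["fy"]*s,s],-1)@T[:3,:3].T+T[:3,3]
    if cam=="scene":
        for vv in range(165,200,3): print(vv,[(uu,*P[vv,uu].round(3)) for uu in (306,310,314)])
        nuts=nets.pinpoint("nut_a",cam)
        for r in nuts[:5]:
            uu,vv=np.array(r["position"])*[560,420]; print(int(uu),int(vv),world(im,uu,vv).round(3))
        for z in (.15,.16,.17,.18):
            q=np.linalg.inv(T)@[.5151,.079,z,1]; print("proj",z,q[0]/q[2]*im["fx"]+im["cx"],q[1]/q[2]*im["fy"]+im["cy"])
        q=np.linalg.inv(T)@[.5151,.079,.1296,1]; print("tcp proj",q[0]/q[2]*im["fx"]+im["cx"],q[1]/q[2]*im["fy"]+im["cy"])
        q=np.linalg.inv(T)@[.5137,.0787,.1435,1]; print("nut a top proj",q[0]/q[2]*im["fx"]+im["cx"],q[1]/q[2]*im["fy"]+im["cy"])
s=arm.state(); print(s["qpos"])
E
```

```text
165 [(306, np.float64(0.519), np.float64(0.068), np.float64(0.245)), (310, np.float64(0.526), np.float64(0.082), np.float64(0.253)), (314, np.float64(0.516), np.float64(0.087), np.float64(0.25))]
168 [(306, np.float64(0.52), np.float64(0.069), np.float64(0.237)), (310, np.float64(0.524), np.float64(0.082), np.float64(0.244)), (314, np.float64(0.516), np.float64(0.087), np.float64(0.242))]
171 [(306, np.float64(0.518), np.float64(0.069), np.float64(0.229)), (310, np.float64(0.524), np.float64(0.082), np.float64(0.237)), (314, np.float64(0.517), np.float64(0.088), np.float64(0.235))]
174 [(306, np.float64(0.519), np.float64(0.07), np.float64(0.222)), (310, np.float64(0.526), np.float64(0.084), np.float64(0.23)), (314, np.float64(0.512), np.float64(0.086), np.float64(0.224))]
177 [(306, np.float64(0.521), np.float64(0.071), np.float64(0.215)), (310, np.float64(0.524), np.float64(0.083), np.float64(0.221)), (314, np.float64(0.516), np.float64(0.089), np.float64(0.219))]
180 [(306, np.float64(0.52), np.float64(0.071), np.float64(0.207)), (310, np.float64(0.527), np.float64(0.086), np.floa
[... 1082 characters left out ...]
4), np.float64(-0.04), np.float64(0.001)), (310, np.float64(0.315), np.float64(-0.032), np.float64(-0.0)), (314, np.float64(0.311), np.float64(-0.021), np.float64(0.002))]
260 214 [0.615 0.012 0.14 ]
290 222 [0.603 0.087 0.143]
306 208 [0.526 0.081 0.133]
276 194 [ 0.531 -0.002  0.142]
243 241 [ 0.64  -0.019  0.059]
proj 0.15 308.6924081009269 200.54437529627998
proj 0.16 308.9302200055273 197.02699258146092
proj 0.17 309.1704262847835 193.47419560913875
proj 0.18 309.41306328277864 189.88544682821612
tcp proj 308.21454830271864 207.61221236334615
nut a top proj 308.74763513906987 202.49035339805977
[-19.19516069  28.02327998  11.42971684 111.69505677  -9.56101467
  39.62224347  68.11005692]
```

```bash
python3 - <<'E'
from h import *
im,P=wings("wrist",zlo=.06,zhi=.2)
print("camT",im["T"].round(4).tolist())
s=arm.state(); R=s["orientation"]; T=im["T"]
print("cam in tool", (R.T@(T[:3,3]-s["tcp_pos"])).round(4), (R.T@T[:3,:3]).round(3).tolist())
for v in range(225,300,8): print(v,[(u,*P[v,u].round(3).tolist()) for u in (262,268,290,296)])
for q in("nut_a","plate"):
  for r in nets.pinpoint(q,"wrist")[:4]:
    u,v=np.array(r["position"])*[560,420]; print(q,round(r["conf"],2),int(u),int(v),world(im,u,v).round(3))
print(s["tau"].round(2), s["time_s"])
E
```

```text
wrist centre [0.5049 0.1347] size [30.7 10.6] ang 0.2 top 0.08 391
wrist centre [0.508  0.0378] size [ 48.1 113.7] ang 102.7 top 0.1246 16209
camT [[0.3433, 0.9007, 0.2662, 0.4387], [0.9389, -0.3361, -0.0737, 0.1012], [0.0231, 0.2752, -0.9611, 0.3449], [0.0, 0.0, 0.0, 1.0]]
cam in tool [-7.560e-02 -2.168e-01 -1.000e-04] [[0.001, 0.966, 0.259], [0.001, -0.259, 0.966], [1.0, -0.0, -0.001]]
225 [(262, 0.505, 0.072, 0.116), (268, 0.499, 0.079, 0.141), (290, 0.516, 0.092, 0.106), (296, 0.517, 0.096, 0.107)]
233 [(262, 0.509, 0.071, 0.124), (268, 0.505, 0.077, 0.141), (290, 0.522, 0.09, 0.107), (296, 0.524, 0.094, 0.107)]
241 [(262, 0.514, 0.069, 0.124), (268, 0.509, 0.076, 0.144), (290, 0.529, 0.087, 0.106), (296, 0.53, 0.092, 0.107)]
249 [(262, 0.502, 0.074, 0.174), (268, 0.503, 0.078, 0.174), (290, 0.508, 0.09, 0.174), (296, 0.537, 0.09, 0.106)]
257 [(262, 0.502, 0.075, 0.186), (268, 0.439, 0.101, 0.345), (290, 0.507, 0.089, 0.186), (296, 0.508, 0.092, 0.186)]
265 [(262, 0.502, 0.075, 0.196), (268, 0.503, 0.078, 0.196), (290, 0.507, 0.088, 0.197), (296, 0.508, 0.091, 0.197)]
273 [(262, 0.502, 0.075, 0.206), (268, 0.503, 0.078, 0.206), (290, 0.507, 0.088, 0.206), (296, 0.507, 0.09, 0.207)]
281 [(262, 0.501, 0.075, 0.215), (268, 0.502, 0.078, 0.215), (290, 0.506, 0.087, 0.215), (296, 0.507, 0.09, 0.214)]
289 [(262, 0.502, 0.075, 0.221), (268, 0.503, 0.078, 0.221), (290, 0.506, 0.087, 0.221), (296, 0.507, 0.089, 0.222)]
297 [(262, 0.479, 0.085, 0.271), (268, 0.48, 0.086, 0.27), (290, 0.481, 0.092, 0.271), (296, 0.481, 0.093, 0.272)]
nut_a 0.95 277 235 [0.508 0.083 0.143]
plate 0.62 250 282 [0.5   0.07  0.215]
[-0.000e+00 -4.294e+01  2.430e+00 -1.453e+01 -4.000e-02 -3.000e-02
 -0.000e+00] 4.4
```

Both cameras agree that the finger ends are at z≈0.171. That is about 41 mm above the reported TCP (0.130), so the fingers end 41 mm short of the stated TCP, though they line up sideways. The camera poses also put the nuts at the specified heights. I'll use this measured tip offset from here on.

```bash
sed -i 's/-s\["tcp_pos"\]; yaw/-s["tcp_pos"]; yaw/; s/d=np.array(\[\*N\[n\]\[0\],z\])-s\["tcp_pos"\]/d=np.array([*N[n][0],z])-(s["tcp_pos"]-.041*R[:,1])/; s/"pos",s\["tcp_pos"\].round(4)/"tip",(s["tcp_pos"]-.041*R[:,1]).round(4)/' h.py; python3 -c "
from h import *
to('a',.1285)"
```

```text
tool shift [-0.0011  0.0419 -0.0007] turn -0.001 yaw 69.9 q7 68.1 tilt [ 0.024   0.0169 -0.9996] tip [0.514  0.0783 0.1704] F [ 0.48 -0.2  -0.03] M [-0.015  0.053  0.002] gap 0.0002 t 4.5
```

apply_moves --targets "0.65 0 0 0 0;0.65 0 0 0 0;0.65 0 0 0 0;0.65 0 0.005 0 0;0.65 0 0.01 0 0;0.65 0 0.01 0 0;0.65 0 0.008 0 0;0.65 0 0 0 0"

```text
time_s: 5.3
tcp_pos: [0.5152, 0.0795, 0.0929]
orientation: [[0.939, 0.023, 0.343], [-0.343, 0.017, 0.939], [0.016, -1.0, 0.023]]
force: [-0.5, -0.3, 0.4]
finger_gap: 0.0329
```

```bash
python3 -c "
from h import *
to('a',.1285)"
```

```text
tool shift [-0.0006  0.0054 -0.0005] turn -0.001 yaw 70.0 q7 69.1 tilt [ 0.0227  0.0167 -0.9996] tip [0.5143 0.0789 0.1339] F [-0.49 -0.3   0.38] M [-0.04  -0.046 -0.001] gap 0.0329 t 5.3
```

apply_moves --targets "0.65 -0.001 0.0055 0 0;0.65 0 0 0 0;1 0 0 0 0;1 0 0 0 0;1 0 0 0 0;1 0 0 0 0"

```text
time_s: 5.9
tcp_pos: [0.5146, 0.0801, 0.0878]
orientation: [[0.939, 0.023, 0.343], [-0.343, 0.017, 0.939], [0.016, -1.0, 0.024]]
force: [0.9, 4.0, -5.5]
finger_gap: 0.0095
```

```bash
python3 -c "
from h import *
to('a',.1285)"
```

```text
tool shift [ 0.0003  0.0003 -0.0007] turn -0.001 yaw 69.9 q7 69.2 tilt [ 0.0232  0.0173 -0.9996] tip [0.5137 0.0794 0.1288] F [ 0.9   3.95 -5.53] M [ 0.765 -0.155  0.048] gap 0.0095 t 5.9
```

apply_moves --targets "1 0 0 0 0.08;1 0 0.0001 0 0.1;1 0 0.0001 0 0.1;1 0 0.0001 0 0.1;1 0 0.0001 0 0.1;1 0 0.0001 0 0.1"

```text
time_s: 6.5
tcp_pos: [0.5149, 0.0804, 0.0872]
orientation: [[0.584, 0.024, 0.811], [-0.812, 0.017, 0.584], [0.001, -1.0, 0.029]]
force: [0.6, 0.4, -1.1]
finger_gap: 0.0094
```

```bash
cat >> h.py <<'E'
def feel(n,y0):
    s=arm.state(); to(n,.1285); R=s["orientation"]; yaw=np.degrees(np.arctan2(R[1,2],R[0,2]))
    print("turned",round(np.radians((y0-yaw+90)%360-90),3),"axis moment",[round(-float(s["moment"]@R[:,1]),3)],"tau7",s["tau"][6].round(3))
E
python3 -c "
from h import *
feel('a',69.9)"
```

```text
tool shift [ 0.0007 -0.0004 -0.0007] turn -0.598 yaw 35.7 q7 44.4 tilt [ 0.0241  0.0166 -0.9996] tip [0.5139 0.0797 0.1281] F [ 0.64  0.39 -1.05] M [-0.334  0.105  0.166] gap 0.0094 t 6.5
turned 0.596 axis moment [0.172] tau7 0.667
```

apply_moves --targets "1 0 0.0001 0 0.12;1 0 0.0001 0 0.12;1 0 0.0001 0 0.12;1 0 0.0001 0 0.12;1 0 0.0001 0 0.12;1 0 0.0001 0 0.12;1 0 0.0001 0 0.12;1 0 0.0001 0 0.12;1 0 0.0001 0 0.1;1 0 0 0 0.08"

```text
time_s: 7.5
tcp_pos: [0.5156, 0.0802, 0.0861]
orientation: [[-0.526, 0.025, 0.85], [-0.85, 0.012, -0.526], [-0.024, -1.0, 0.015]]
force: [1.9, -0.1, -1.8]
finger_gap: 0.0099
```

```bash
python3 -c "
from h import *
feel('a',69.9)"
```

```text
tool shift [ 0.0012 -0.0014 -0.0002] turn -1.776 yaw -31.7 q7 -5.5 tilt [ 0.0252  0.0125 -0.9996] tip [0.5145 0.0797 0.1271] F [ 1.89 -0.07 -1.75] M [-0.416  0.299  0.163] gap 0.0099 t 7.5
turned 1.774 axis moment [0.17] tau7 0.453
```

apply_moves --targets "1 0 0 0 0.05;1 0 0.0001 0 0.05;1 0 0 0 0.05;1 0 0.0001 0 0.05"

```text
time_s: 7.9
tcp_pos: [0.5156, 0.08, 0.0859]
orientation: [[-0.687, 0.025, 0.726], [-0.726, 0.01, -0.688], [-0.025, -1.0, 0.011]]
force: [1.0, 0.9, -0.5]
finger_gap: 0.0098
```

```bash
python3 -c "
from h import *
feel('a',69.9)"
```

```text
tool shift [ 0.0012 -0.0017 -0.0001] turn -1.98 yaw -43.5 q7 -14.5 tilt [ 0.025   0.0104 -0.9996] tip [0.5146 0.0796 0.1268] F [ 0.99  0.9  -0.49] M [-0.383  0.405  0.164] gap 0.0098 t 7.9
turned 1.979 axis moment [0.169] tau7 0.296
```

apply_moves --targets "1 0 0 0 0.05;1 0 0.0001 0 0.05;1 0 0 0 0.05;1 0 0.0001 0 0.05"

```text
time_s: 8.3
tcp_pos: [0.5157, 0.0798, 0.0857]
orientation: [[-0.82, 0.025, 0.572], [-0.572, 0.009, -0.82], [-0.025, -1.0, 0.007]]
force: [-0.1, -0.3, 0.2]
finger_gap: 0.0099
```

```bash
python3 -c "
from h import *
feel('a',69.9)"
```

```text
tool shift [ 0.0012 -0.0019  0.0001] turn -2.184 yaw -55.1 q7 -23.5 tilt [ 0.0246  0.0087 -0.9997] tip [0.5147 0.0795 0.1267] F [-0.09 -0.33  0.15] M [-0.353  0.453  0.159] gap 0.0099 t 8.3
turned 2.182 axis moment [0.164] tau7 0.269
```

apply_moves --targets "1 0 0 0 0.05;1 0 0.0001 0 0.05;1 0 0 0 0.05;1 0 0.0001 0 0.05"

```text
time_s: 8.7
tcp_pos: [0.5158, 0.0796, 0.0856]
orientation: [[-0.918, 0.024, 0.395], [-0.395, 0.007, -0.919], [-0.025, -1.0, 0.003]]
force: [-0.3, 0.4, 0.8]
finger_gap: 0.0097
```

```bash
python3 -c "
from h import *
feel('a',69.9)"
```

```text
tool shift [ 0.0012 -0.002   0.0002] turn -2.386 yaw -66.7 q7 -32.6 tilt [ 0.0245  0.0068 -0.9997] tip [0.5148 0.0793 0.1266] F [-0.25  0.36  0.81] M [-0.451  0.297  0.188] gap 0.0097 t 8.7
turned 2.385 axis moment [0.197] tau7 0.172
```

apply_moves --targets "1 0 0 0 0.05;1 0 0.0001 0 0.05"

```text
time_s: 8.9
tcp_pos: [0.5158, 0.0795, 0.0855]
orientation: [[-0.953, 0.024, 0.301], [-0.301, 0.005, -0.954], [-0.025, -1.0, 0.002]]
force: [0.4, 0.5, 0.8]
finger_gap: 0.0096
```

```bash
python3 -c "
from h import *
feel('a',69.9)"
```

```text
tool shift [ 0.0012 -0.002   0.0002] turn -2.487 yaw -72.5 q7 -37.1 tilt [ 0.0244  0.0055 -0.9997] tip [0.5148 0.0793 0.1265] F [0.38 0.52 0.83] M [-0.462  0.319  0.254] gap 0.0096 t 8.9
turned 2.485 axis moment [0.263] tau7 0.123
```

apply_moves --targets "1 0 0 0 0.03;1 0 0 0 0.03"

```text
time_s: 9.1
tcp_pos: [0.5158, 0.0794, 0.0855]
orientation: [[-0.97, 0.024, 0.243], [-0.243, 0.004, -0.97], [-0.025, -1.0, 0.002]]
force: [0.2, -0.9, -0.5]
finger_gap: 0.0096
```

```bash
python3 -c "
from h import *
feel('a',69.9)"
```

```text
tool shift [ 0.0012 -0.002   0.0003] turn -2.547 yaw -75.9 q7 -39.9 tilt [ 0.0243  0.0044 -0.9997] tip [0.5148 0.0792 0.1265] F [ 0.22 -0.85 -0.45] M [-0.599  0.183  0.294] gap 0.0096 t 9.1
turned 2.545 axis moment [0.308] tau7 -0.068
```

apply_moves --targets "1 0 0 0 0.025;1 0 0 0 0"

```text
time_s: 9.3
tcp_pos: [0.5158, 0.0793, 0.0855]
orientation: [[-0.976, 0.024, 0.218], [-0.218, 0.004, -0.976], [-0.024, -1.0, 0.002]]
force: [-0.7, 1.2, -0.3]
finger_gap: 0.0095
```

```bash
python3 -c "
from h import *
feel('a',69.9)"
```

```text
tool shift [ 0.0012 -0.002   0.0002] turn -2.573 yaw -77.4 q7 -41.1 tilt [ 0.0242  0.0038 -0.9997] tip [0.5148 0.0792 0.1265] F [-0.65  1.2  -0.31] M [-0.465  0.247  0.298] gap 0.0095 t 9.3
turned 2.571 axis moment [0.308] tau7 -0.427
```

apply_moves --targets "0.65 0 0 0 0;0.65 0 0 0 0;0.65 0 0 0 0;0.65 0 -0.01 0 0;0.65 0 -0.025 0 0;0.65 0 -0.025 0 -0.15;0.65 0 0 0 -0.15;0.65 0 0 0 -0.15;0.65 0 0 0 -0.15;0.65 0 0 0 -0.15"

```text
time_s: 10.3
tcp_pos: [0.5153, 0.0778, 0.1524]
orientation: [[-0.564, 0.028, 0.826], [-0.826, 0.004, -0.564], [-0.019, -1.0, 0.02]]
force: [0.3, 0.1, -0.8]
finger_gap: 0.033
```

apply_moves --targets "0.65 0 0 0 -0.15;0.65 0 0 0 -0.15;0.65 0 0 0 -0.15;0.65 0 0 0 -0.15;0.65 0 0 0 -0.15;0.65 0 0 0 -0.15;0.65 0 0 0 -0.15;0.65 0 0 0 -0.15;0.65 0 0 0 -0.15;0.65 0 0 0 -0.15"

```text
time_s: 11.3
tcp_pos: [0.5172, 0.0731, 0.1607]
orientation: [[0.783, 0.036, 0.621], [-0.621, 0.002, 0.783], [0.027, -0.999, 0.024]]
force: [0.7, 0.3, 0.2]
finger_gap: 0.0328
```

```bash
python3 -c "
from h import *
to('b',.165)"
```

```text
tool shift [ 0.1119  0.0396 -0.0023] turn -1.161 yaw 51.6 q7 54.3 tilt [ 0.036   0.0022 -0.9994] tip [0.5157 0.073  0.2017] F [0.75 0.35 0.16] M [-0.051  0.014 -0.019] gap 0.0328 t 11.3
```

apply_moves --targets "0.65 0.02 0.005 0 0;0.65 0.03 0.005 0 0;0.65 0.03 0 0 0;0.65 0.02 0 0 0;0.65 0 0 0 -0.13;0.65 0 0 0 -0.14;0.65 0 0 0 -0.14;0.65 0 0 0 -0.14;0.65 0 0 0 -0.14;0.65 0 0 0 -0.14"

```text
time_s: 12.3
tcp_pos: [0.5995, 0.0007, 0.1601]
orientation: [[0.982, 0.041, -0.183], [0.184, -0.007, 0.983], [0.039, -0.999, -0.014]]
force: [-0.4, 0.3, -0.2]
finger_gap: 0.0327
```

```bash
python3 -c "
from h import *
to('b',.165)"
```

```text
tool shift [0.0041 0.0363 0.0002] turn -0.306 yaw 100.6 q7 101.8 tilt [ 0.041  -0.007  -0.9991] tip [0.5979 0.001  0.2011] F [-0.43  0.28 -0.16] M [0.051 0.094 0.013] gap 0.0327 t 12.3
```

apply_moves --targets "0.65 0.004 0.01 0 -0.13;0.65 0.001 0.01 0 -0.13;0.65 0 0.01 0 -0.05;0.65 0 0 0 0"

```text
time_s: 12.7
tcp_pos: [0.6067, -0.0024, 0.1329]
orientation: [[0.874, 0.044, -0.483], [0.484, -0.012, 0.875], [0.033, -0.999, -0.032]]
force: [0.2, 0.5, -0.1]
finger_gap: 0.0327
```

```bash
python3 -c "
from h import *
to('b',.1285)"
```

```text
tool shift [-0.0011  0.0452  0.0054] turn 0.014 yaw 118.9 q7 116.7 tilt [ 0.0445 -0.0115 -0.9989] tip [ 0.6049 -0.0019  0.1738] F [ 0.2   0.48 -0.06] M [ 0.144  0.05  -0.048] gap 0.0327 t 12.7
```

apply_moves --targets "0.65 -0.001 0.015 0.005 0.01;0.65 0 0.01 0.001 0;0.65 0 0.01 0 0;0.65 0 0.006 0 0;0.65 0 0 0 0"

```text
time_s: 13.2
tcp_pos: [0.6067, -0.0005, 0.0929]
orientation: [[0.882, 0.049, -0.468], [0.469, -0.015, 0.883], [0.036, -0.999, -0.036]]
force: [1.0, 0.3, -0.1]
finger_gap: 0.033
```

```bash
python3 -c "
from h import *
to('b',.1285)"
```

```text
tool shift [-0.0007  0.0053  0.0022] turn -0.003 yaw 117.9 q7 115.6 tilt [ 0.0485 -0.0147 -0.9987] tip [6.047e-01 1.000e-04 1.339e-01] F [ 1.02  0.27 -0.08] M [ 0.096  0.067 -0.042] gap 0.033 t 13.2
```

apply_moves --targets "0.65 -0.001 0.0055 0.002 0;0.65 0 0 0 0;1 0 0 0 0;1 0 0 0 0;1 0 0 0 0;1 0 0 0 0"

```text
time_s: 13.8
tcp_pos: [0.6059, 0.0011, 0.0883]
orientation: [[0.883, 0.05, -0.467], [0.468, -0.014, 0.883], [0.038, -0.999, -0.036]]
force: [1.4, -2.2, -2.7]
finger_gap: 0.0097
```

```bash
python3 -c "
from h import *
to('b',.1285)"
```

```text
tool shift [-0.0005  0.0007  0.0003] turn -0.004 yaw 117.9 q7 115.4 tilt [ 0.0503 -0.0142 -0.9986] tip [0.6039 0.0017 0.1292] F [ 1.43 -2.21 -2.72] M [-0.117 -0.086 -0.061] gap 0.0097 t 13.8
```

apply_moves --targets "1 0 0 0 0.08;1 0 0.0001 0 0.1;1 0 0.0001 0 0.12;1 0 0.0001 0 0.12;1 0 0.0001 0 0.12;1 0 0.0001 0 0.12;1 0 0.0001 0 0.12;1 0 0.0001 0 0.12;1 0 0.0001 0 0.12;1 0 0.0001 0 0.1"

```text
time_s: 14.8
tcp_pos: [0.606, 0.0021, 0.0871]
orientation: [[0.781, 0.05, 0.623], [-0.623, -0.013, 0.782], [0.047, -0.999, 0.021]]
force: [0.0, -0.5, -0.2]
finger_gap: 0.0099
```

```bash
python3 -c "
from h import *
feel('b',117.9)"
```

```text
tool shift [ 0.0001 -0.0005 -0.0011] turn -1.163 yaw 51.5 q7 65.9 tilt [ 0.05   -0.013  -0.9987] tip [0.604  0.0026 0.128 ] F [ 0.04 -0.51 -0.2 ] M [-0.175  0.321  0.097] gap 0.0099 t 14.8
turned 1.159 axis moment [0.109] tau7 0.599
```

apply_moves --targets "1 0 0.0001 0 0.1;1 0 0.0001 0 0.1;1 0 0.0001 0 0.1;1 0 0.0001 0 0.1;1 0 0.0001 0 0.1;1 0 0.0001 0 0.08;1 0 0 0 0.05"

```text
time_s: 15.5
tcp_pos: [0.6065, 0.0023, 0.0864]
orientation: [[0.245, 0.05, 0.968], [-0.969, -0.015, 0.246], [0.027, -0.999, 0.044]]
force: [1.6, 0.6, -0.5]
finger_gap: 0.0093
```

```bash
python3 -c "
from h import *
feel('b',117.9)"
```

```text
tool shift [ 0.001  -0.0012 -0.0014] turn -1.813 yaw 14.2 q7 37.8 tilt [ 0.0495 -0.0153 -0.9987] tip [0.6044 0.003  0.1273] F [ 1.63  0.58 -0.47] M [-0.361  0.479  0.111] gap 0.0093 t 15.5
turned 1.809 axis moment [0.136] tau7 0.151
```

apply_moves --targets "1 0 0 0 0.05;1 0 0.0001 0 0.05;1 0 0 0 0.05;1 0 0.0001 0 0.05"

```text
time_s: 15.9
tcp_pos: [0.6067, 0.0024, 0.0862]
orientation: [[0.044, 0.049, 0.998], [-0.999, -0.017, 0.045], [0.019, -0.999, 0.048]]
force: [0.4, 0.4, 0.6]
finger_gap: 0.0095
```

```bash
python3 -c "
from h import *
feel('b',117.9)"
```

```text
tool shift [ 0.0013 -0.0014 -0.0013] turn -2.016 yaw 2.6 q7 28.8 tilt [ 0.0488 -0.0167 -0.9987] tip [0.6047 0.003  0.1271] F [0.44 0.38 0.58] M [-0.313  0.569  0.104] gap 0.0095 t 15.9
turned 2.013 axis moment [0.129] tau7 0.278
```

apply_moves --targets "1 0 0 0 0.05;1 0 0.0001 0 0.05;1 0 0 0 0.05;1 0 0.0001 0 0.05"

```text
time_s: 16.3
tcp_pos: [0.6068, 0.0023, 0.086]
orientation: [[-0.159, 0.048, 0.986], [-0.987, -0.018, -0.158], [0.01, -0.999, 0.05]]
force: [1.2, 0.0, 1.1]
finger_gap: 0.0094
```

```bash
python3 -c "
from h import *
feel('b',117.9)"
```

```text
tool shift [ 0.0015 -0.0016 -0.0013] turn -2.22 yaw -9.1 q7 19.7 tilt [ 0.048  -0.0179 -0.9987] tip [0.6049 0.003  0.1269] F [1.23 0.03 1.11] M [-0.237  0.666  0.119] gap 0.0094 t 16.3
turned 2.217 axis moment [0.142] tau7 0.282
```

apply_moves --targets "1 0 0 0 0.05;1 0 0.0001 0 0.05;1 0 0 0 0.05;1 0 0.0001 0 0.05"

```text
time_s: 16.7
tcp_pos: [0.607, 0.0021, 0.0859]
orientation: [[-0.355, 0.047, 0.933], [-0.935, -0.019, -0.355], [0.001, -0.999, 0.051]]
force: [0.8, 0.3, 1.0]
finger_gap: 0.0097
```

```bash
python3 -c "
from h import *
feel('b',117.9)"
```

```text
tool shift [ 0.0017 -0.0017 -0.0011] turn -2.425 yaw -20.8 q7 10.6 tilt [ 0.0472 -0.0191 -0.9987] tip [0.605  0.0029 0.1268] F [0.85 0.32 0.96] M [-0.269  0.571  0.063] gap 0.0097 t 16.7
turned 2.421 axis moment [0.087] tau7 0.288
```

apply_moves --targets "1 0 0 0 0.05;1 0 0.0001 0 0.05;1 0 0 0 0.05;1 0 0.0001 0 0.05"

```text
time_s: 17.1
tcp_pos: [0.6071, 0.002, 0.0857]
orientation: [[-0.537, 0.046, 0.842], [-0.843, -0.02, -0.537], [-0.008, -0.999, 0.05]]
force: [0.5, 0.3, 0.9]
finger_gap: 0.0099
```

```bash
python3 -c "
from h import *
feel('b',117.9)"
```

```text
tool shift [ 0.002  -0.0019 -0.0009] turn -2.629 yaw -32.5 q7 1.3 tilt [ 0.0464 -0.0202 -0.9987] tip [0.6052 0.0029 0.1267] F [0.5  0.29 0.94] M [-0.175  0.639  0.121] gap 0.0099 t 17.1
turned 2.625 axis moment [0.142] tau7 0.287
```

apply_moves --targets "1 0 0 0 0.05;1 0 0.0001 0 0.05;1 0 0 0 0.05;1 0 0.0001 0 0.05"

```text
time_s: 17.5
tcp_pos: [0.6073, 0.0018, 0.0856]
orientation: [[-0.696, 0.045, 0.716], [-0.717, -0.021, -0.696], [-0.016, -0.999, 0.048]]
force: [0.5, -0.3, 1.3]
finger_gap: 0.0097
```

```bash
python3 -c "
from h import *
feel('b',117.9)"
```

```text
tool shift [ 0.0022 -0.002  -0.0007] turn -2.832 yaw -44.2 q7 -8.0 tilt [ 0.0455 -0.0214 -0.9987] tip [0.6054 0.0027 0.1265] F [ 0.5  -0.31  1.29] M [-0.182  0.622  0.214] gap 0.0097 t 17.5
turned 2.829 axis moment [0.235] tau7 0.218
```

apply_moves --targets "1 0 0 0 0.03;1 0 0 0 0.03;1 0 0 0 0"

```text
time_s: 17.8
tcp_pos: [0.6073, 0.0017, 0.0856]
orientation: [[-0.739, 0.045, 0.672], [-0.674, -0.022, -0.739], [-0.018, -0.999, 0.047]]
force: [0.4, -0.0, 0.1]
finger_gap: 0.0094
```

```bash
python3 -c "
from h import *
feel('b',117.9)"
```

```text
tool shift [ 0.0022 -0.002  -0.0006] turn -2.894 yaw -47.7 q7 -10.9 tilt [ 0.0449 -0.0223 -0.9987] tip [0.6055 0.0027 0.1265] F [ 0.4  -0.01  0.09] M [-0.206  0.588  0.184] gap 0.0094 t 17.8
turned 2.89 axis moment [0.206] tau7 -0.349
```

apply_moves --targets "1 0 0 0 0.02;1 0 0 0 0.02"

```text
time_s: 18.0
tcp_pos: [0.6073, 0.0017, 0.0856]
orientation: [[-0.766, 0.045, 0.641], [-0.642, -0.022, -0.766], [-0.02, -0.999, 0.046]]
force: [0.8, -0.6, 0.8]
finger_gap: 0.0097
```

```bash
python3 -c "
from h import *
feel('b',117.9)"
```

```text
tool shift [ 0.0022 -0.0021 -0.0006] turn -2.935 yaw -50.1 q7 -12.8 tilt [ 0.0449 -0.0224 -0.9987] tip [0.6055 0.0026 0.1265] F [ 0.78 -0.63  0.76] M [-0.29   0.436  0.27 ] gap 0.0097 t 18.0
turned 2.932 axis moment [0.293] tau7 -0.07
```

apply_moves --targets "0.65 0 0 0 0;0.65 0 0 0 0;0.65 0 0 0 0;0.65 0 -0.01 0 0;0.65 0 -0.02 0 0;0.65 0 -0.02 0 -0.1;0.65 0 0 0 -0.12;0.65 0 0 0 -0.12;0.65 0 0 0 -0.12;0.65 0 0 0 -0.12"

```text
time_s: 19.0
tcp_pos: [0.6059, 0.0026, 0.1418]
orientation: [[-0.273, 0.049, 0.961], [-0.962, -0.022, -0.272], [0.008, -0.999, 0.053]]
force: [-0.1, -0.3, 0.6]
finger_gap: 0.0328
```

apply_moves --targets "0.65 0 0 0 -0.12;0.65 0 0 0 -0.12;0.65 0 0 0 -0.12;0.65 0 0 0 -0.12;0.65 0 0 0 -0.12;0.65 0 0 0 -0.12;0.65 0 0 0 -0.12;0.65 0 0 0 -0.12;0.65 0 0 0 -0.12;0.65 0 0 0 -0.12"

```text
time_s: 20.0
tcp_pos: [0.6074, -0.0004, 0.1506]
orientation: [[0.823, 0.057, 0.565], [-0.565, -0.025, 0.825], [0.061, -0.998, 0.012]]
force: [0.4, 0.0, -0.1]
finger_gap: 0.0332
```

```bash
python3 -c "
from h import *
to('d',.165)"
```

```text
tool shift [-0.0682  0.0217 -0.0529] turn -0.44 yaw 55.6 q7 67.5 tilt [ 0.057  -0.0245 -0.9981] tip [6.051e-01 6.000e-04 1.915e-01] F [ 0.4   0.03 -0.08] M [-0.011  0.023 -0.051] gap 0.0332 t 20.0
```

apply_moves --targets "0.65 -0.02 0 -0.015 0;0.65 -0.023 0 -0.018 0;0.65 -0.018 0 -0.014 0;0.65 -0.006 0 -0.004 0;0.65 0 0 0 -0.11;0.65 0 0 0 -0.11;0.65 0 0 0 -0.11;0.65 0 0 0 -0.1;0.65 0 0 0 0"

```text
time_s: 20.9
tcp_pos: [0.5268, -0.0075, 0.1519]
orientation: [[0.985, 0.069, 0.157], [-0.155, -0.027, 0.987], [0.073, -0.997, -0.015]]
force: [-0.1, -0.2, 0.0]
finger_gap: 0.0329
```

```bash
python3 -c "
from h import *
to('d',.155)"
```

```text
tool shift [-0.0066  0.0374  0.0013] turn 0.003 yaw 81.0 q7 87.8 tilt [ 0.0693 -0.0266 -0.9972] tip [ 0.524  -0.0064  0.1928] F [-0.07 -0.17  0.01] M [0.    0.08  0.008] gap 0.0329 t 20.9
```

apply_moves --targets "0.65 -0.006 0.012 0.001 0;0.65 -0.001 0.014 0 0;0.65 0 0.014 0 0;0.65 0 0.012 0 0;0.65 0 0.006 0 0;0.65 0 0 0 0"

```text
time_s: 21.5
tcp_pos: [0.5299, -0.0077, 0.0938]
orientation: [[0.982, 0.077, 0.171], [-0.17, -0.028, 0.985], [0.081, -0.997, -0.014]]
force: [0.6, 0.4, 0.1]
finger_gap: 0.0326
```

```bash
python3 -c "
from h import *
to('d',.129)"
```

```text
tool shift [-0.0071  0.0051  0.0005] turn -0.012 yaw 80.1 q7 89.2 tilt [ 0.0773 -0.0277 -0.9966] tip [ 0.5268 -0.0066  0.1347] F [0.65 0.42 0.07] M [0.065 0.112 0.022] gap 0.0326 t 21.5
```

apply_moves --targets "0.65 -0.007 0.005 0.0005 -0.01;0.65 0 0 0 0"

```text
time_s: 21.7
tcp_pos: [0.5235, -0.0061, 0.0883]
orientation: [[0.984, 0.078, 0.162], [-0.16, -0.028, 0.987], [0.081, -0.997, -0.015]]
force: [0.7, 0.5, -0.2]
finger_gap: 0.0328
```

```bash
python3 -c "
from h import *
to('d',.129)"
```

```text
tool shift [-0.      0.0001 -0.0001] turn -0.002 yaw 80.7 q7 89.7 tilt [ 0.0779 -0.0277 -0.9966] tip [ 0.5203 -0.0049  0.1291] F [ 0.7   0.48 -0.21] M [-0.003  0.114 -0.026] gap 0.0328 t 21.7
```

apply_moves --targets "1 0 0 0 0;1 0 0 0 0;1 0 0 0 0;1 0 0 0 0;1 0 0 0 0.08;1 0 0.0001 0 0.1;1 0 0.0001 0 0.1;1 0 0.0001 0 0.1;1 0 0.0001 0 0.1;1 0 0.0001 0 0.1"

```text
time_s: 22.7
tcp_pos: [0.5241, -0.0057, 0.0887]
orientation: [[0.722, 0.08, 0.687], [-0.688, -0.027, 0.725], [0.076, -0.996, 0.035]]
force: [0.1, -0.6, -0.7]
finger_gap: 0.0093
```

```bash
python3 -c "
from h import *
feel('d',80.7)"
```

```text
tool shift [-0.0002  0.0011 -0.0007] turn -0.598 yaw 46.5 q7 65.9 tilt [ 0.0796 -0.0273 -0.9965] tip [ 0.5209 -0.0046  0.1296] F [ 0.1 -0.6 -0.7] M [-0.392  0.301  0.147] gap 0.0093 t 22.7
turned 0.596 axis moment [0.186] tau7 0.597
```

apply_moves --targets "1 0 0.0002 0 0.12;1 0 0.0002 0 0.12;1 0 0.0002 0 0.12;1 0 0.0002 0 0.12;1 0 0.0002 0 0.12;1 0 0.0001 0 0.12;1 0 0.0001 0 0.12;1 0 0.0001 0 0.12;1 0 0.0001 0 0.12;1 0 0.0001 0 0.08"

```text
time_s: 23.7
tcp_pos: [0.5243, -0.0057, 0.0878]
orientation: [[-0.376, 0.078, 0.923], [-0.926, -0.03, -0.375], [-0.002, -0.997, 0.083]]
force: [0.6, 0.5, 0.0]
finger_gap: 0.0099
```

```bash
python3 -c "
from h import *
feel('d',80.7)"
```

```text
tool shift [ 0.0008  0.0001 -0.0006] turn -1.796 yaw -22.1 q7 16.8 tilt [ 0.0781 -0.0296 -0.9965] tip [ 0.5211 -0.0045  0.1287] F [0.6  0.53 0.02] M [-0.308  0.597  0.105] gap 0.0099 t 23.7
turned 1.795 axis moment [0.147] tau7 0.338
```

apply_moves --targets "1 0 0.0001 0 0.06;1 0 0.0001 0 0.06;1 0 0 0 0.06;1 0 0.0001 0 0.04"

```text
time_s: 24.1
tcp_pos: [0.5243, -0.0058, 0.0876]
orientation: [[-0.574, 0.077, 0.815], [-0.819, -0.031, -0.573], [-0.019, -0.997, 0.081]]
force: [-0.5, -0.3, 0.7]
finger_gap: 0.0097
```

```bash
python3 -c "
from h import *
feel('d',80.7)"
```

```text
tool shift [ 0.0009 -0.0001 -0.0005] turn -2.023 yaw -35.1 q7 7.0 tilt [ 0.077  -0.0306 -0.9966] tip [ 0.5212 -0.0045  0.1285] F [-0.48 -0.28  0.72] M [-0.134  0.578  0.072] gap 0.0097 t 24.1
turned 2.021 axis moment [0.1] tau7 0.111
```

apply_moves --targets "1 0 0.0001 0 0.06;1 0 0.0001 0 0.06;1 0 0 0 0.06;1 0 0.0001 0 0.04"

```text
time_s: 24.5
tcp_pos: [0.5243, -0.0058, 0.0875]
orientation: [[-0.741, 0.076, 0.667], [-0.67, -0.031, -0.742], [-0.036, -0.997, 0.074]]
force: [0.9, -0.4, 1.4]
finger_gap: 0.0098
```

```bash
python3 -c "
from h import *
feel('d',80.7)"
```

```text
tool shift [ 0.001  -0.0002 -0.0002] turn -2.249 yaw -48.0 q7 -2.8 tilt [ 0.076  -0.0309 -0.9966] tip [ 0.5212 -0.0045  0.1283] F [ 0.92 -0.38  1.36] M [-0.104  0.612  0.118] gap 0.0098 t 24.5
turned 2.247 axis moment [0.144] tau7 0.126
```

apply_moves --targets "1 0 0.0001 0 0.06;1 0 0.0001 0 0.06;1 0 0 0 0.05"

```text
time_s: 24.8
tcp_pos: [0.5243, -0.0058, 0.0874]
orientation: [[-0.846, 0.075, 0.528], [-0.531, -0.031, -0.847], [-0.047, -0.997, 0.066]]
force: [0.4, 0.5, -1.3]
finger_gap: 0.0097
```

```bash
python3 -c "
from h import *
feel('d',80.7)"
```

```text
tool shift [ 0.001  -0.0003 -0.0001] turn -2.423 yaw -58.0 q7 -10.6 tilt [ 0.0752 -0.031  -0.9967] tip [ 0.5212 -0.0045  0.1282] F [ 0.38  0.49 -1.33] M [-0.097  0.529  0.114] gap 0.0097 t 24.8
turned 2.422 axis moment [0.137] tau7 0.256
```

apply_moves --targets "1 0 0.0001 0 0.06;1 0 0.0001 0 0.06;1 0 0 0 0.06;1 0 0.0001 0 0.04"

```text
time_s: 25.2
tcp_pos: [0.5243, -0.0059, 0.0872]
orientation: [[-0.942, 0.074, 0.326], [-0.329, -0.031, -0.944], [-0.06, -0.997, 0.054]]
force: [0.9, -1.1, 0.3]
finger_gap: 0.0093
```

```bash
python3 -c "
from h import *
feel('d',80.7)"
```

```text
tool shift [ 0.001  -0.0005  0.0001] turn -2.648 yaw -70.9 q7 -20.9 tilt [ 0.0741 -0.0314 -0.9968] tip [ 0.5213 -0.0046  0.1281] F [ 0.89 -1.08  0.26] M [-0.086  0.6    0.222] gap 0.0093 t 25.2
turned 2.647 axis moment [0.247] tau7 0.036
```

apply_moves --targets "1 0 0 0 0.03;1 0 0 0 0.03"

```text
time_s: 25.4
tcp_pos: [0.5243, -0.0059, 0.0872]
orientation: [[-0.961, 0.074, 0.268], [-0.271, -0.032, -0.962], [-0.062, -0.997, 0.05]]
force: [0.2, -0.9, 0.6]
finger_gap: 0.0097
```

```bash
python3 -c "
from h import *
feel('d',80.7)"
```

```text
tool shift [ 0.0011 -0.0005  0.0001] turn -2.71 yaw -74.4 q7 -23.7 tilt [ 0.0736 -0.0318 -0.9968] tip [ 0.5213 -0.0046  0.1281] F [ 0.16 -0.95  0.61] M [-0.229  0.507  0.225] gap 0.0097 t 25.4
turned 2.708 axis moment [0.258] tau7 0.01
```

apply_moves --targets "1 0 0 0 0.015;1 0 0 0 0.015"

```text
time_s: 25.6
tcp_pos: [0.5243, -0.0059, 0.0872]
orientation: [[-0.969, 0.073, 0.238], [-0.24, -0.032, -0.97], [-0.064, -0.997, 0.049]]
force: [1.0, -1.0, 1.1]
finger_gap: 0.0095
```

```bash
python3 -c "
from h import *
feel('d',80.7)"
```

```text
tool shift [ 0.001  -0.0005  0.0002] turn -2.741 yaw -76.2 q7 -25.2 tilt [ 0.0733 -0.0321 -0.9968] tip [ 0.5213 -0.0046  0.1281] F [ 0.97 -1.01  1.07] M [-0.162  0.528  0.265] gap 0.0095 t 25.6
turned 2.739 axis moment [0.293] tau7 -0.14
```

apply_moves --targets "0.65 0 0 0 0;0.65 0 0 0 0;0.65 0 0 0 0;0.65 0 -0.01 0 0;0.65 0 -0.02 0 0;0.65 0 -0.02 0 0;0.65 0 0 0 0"

```text
time_s: 26.3
tcp_pos: [0.5205, -0.0044, 0.1401]
orientation: [[-0.969, 0.074, 0.234], [-0.237, -0.031, -0.971], [-0.064, -0.997, 0.048]]
force: [-0.2, 0.7, 0.0]
finger_gap: 0.0329
```

```bash
python3 -c "
from h import *
to('c',.165); print(arm.state()['qpos'].round(1))"
```

```text
tool shift [-0.097   0.0191 -0.068 ] turn 2.507 yaw -76.5 q7 -30.4 tilt [ 0.0739 -0.0311 -0.9968] tip [ 0.5174 -0.0031  0.181 ] F [-0.2   0.75  0.01] M [0.008 0.18  0.04 ] gap 0.0329 t 26.3
[-43.6  40.4  64.6 114.8 -47.8  50.9 -30.4]
```

apply_moves --targets "0.65 -0.018 0 -0.012 0;0.65 -0.022 0 -0.016 0;0.65 -0.022 0 -0.016 0;0.65 -0.02 0 -0.014 0;0.65 0 0 0 -0.12;0.65 0 0 0 -0.13;0.65 0 0 0 -0.13;0.65 0 0 0 -0.13;0.65 0 0 0 -0.13;0.65 0 0 0 -0.13"

```text
time_s: 27.3
tcp_pos: [0.5871, 0.0766, 0.1393]
orientation: [[-0.508, 0.071, 0.859], [-0.862, -0.03, -0.507], [-0.011, -0.997, 0.076]]
force: [-0.3, -0.1, -0.1]
finger_gap: 0.0327
```

apply_moves --targets "0.65 0 0 0 -0.13;0.65 0 0 0 -0.13;0.65 0 0 0 -0.13;0.65 0 0 0 -0.13;0.65 0 0 0 -0.13;0.65 0 0 0 -0.13;0.65 0 0 0 -0.13;0.65 0 0 0 -0.13;0.65 0 0 0 -0.13;0.65 0 0 0 -0.13"

```text
time_s: 28.3
tcp_pos: [0.5833, 0.0777, 0.1351]
orientation: [[0.731, 0.065, 0.68], [-0.68, -0.028, 0.733], [0.066, -0.998, 0.024]]
force: [0.3, -0.2, 0.2]
finger_gap: 0.0328
```

```bash
python3 -c "
from h import *
to('c',.165); print(arm.state()['qpos'].round(1))"
```

```text
tool shift [0.0068 0.0119 0.0156] turn -1.619 yaw 47.2 q7 55.8 tilt [ 0.0649 -0.0275 -0.9975] tip [0.5806 0.0788 0.176 ] F [ 0.31 -0.16  0.16] M [ 0.014  0.071 -0.028] gap 0.0328 t 28.3
[-31.1  34.2  30.  103.7 -20.8  44.1  55.8]
```

apply_moves --targets "0.65 0.007 0 0.014 -0.1;0.65 0 0 0 -0.14;0.65 0 0 0 -0.14;0.65 0 0 0 -0.14;0.65 0 0 0 -0.14;0.65 0 0 0 -0.14;0.65 0 0 0 -0.14;0.65 0 0 0 -0.14;0.65 0 0 0 -0.14;0.65 0 0 0 -0.14"

```text
time_s: 29.3
tcp_pos: [0.5942, 0.0833, 0.1315]
orientation: [[0.784, 0.057, -0.618], [0.62, -0.026, 0.785], [0.029, -0.998, -0.056]]
force: [0.5, -1.2, 0.2]
finger_gap: 0.0326
```

apply_moves --targets "0.65 0 0 0 -0.13;0.65 0 0 0 -0.06;0.65 0 0 0 0"

```text
time_s: 29.6
tcp_pos: [0.5929, 0.083, 0.1302]
orientation: [[0.647, 0.055, -0.761], [0.763, -0.025, 0.646], [0.017, -0.998, -0.058]]
force: [-0.0, 0.0, 0.1]
finger_gap: 0.0332
```

```bash
python3 -c "
from h import *
wings('wrist')
to('c',.129); print(arm.state()['qpos'].round(1))"
```

```text
wrist centre [ 0.5203 -0.0045] size [56.  10.5] ang 21.2 top 0.1409 2199
wrist centre [0.6039 0.002 ] size [55.7 10.6] ang 44.7 top 0.1406 2092
wrist centre [0.5139 0.0789] size [55.7 10.6] ang 23.1 top 0.141 2030
wrist centre [0.559  0.0404] size [38.7 39. ] ang 140.3 top 0.1135 2274
wrist centre [0.5973 0.0854] size [55.4 10.4] ang 50.4 top 0.1432 1472
tool shift [ 0.0045  0.0424 -0.0015] turn -0.006 yaw 139.6 q7 127.7 tilt [ 0.0548 -0.025  -0.9982] tip [0.5906 0.0839 0.1712] F [ 0.04 -0.85 -0.58] M [ 0.107  0.039 -0.007] gap 0.033 t 29.65
[-14.1  32.6   3.1 101.2   0.5  43.4 127.7]
```

The wrist depth check shows nuts a, b and d turned 2.39, 2.85 and 2.61 rad, and the boss (plate) down 1.5 mm. Nut c is where I expected it.

apply_moves --targets "0.65 0.0045 0.012 -0.0015 0;0.65 0 0.013 0 0;0.65 0 0.01 0 0;0.65 0 0.005 0 0;0.65 0 0 0 0"

```text
time_s: 30.15
tcp_pos: [0.5984, 0.0845, 0.0852]
orientation: [[0.65, 0.052, -0.758], [0.759, -0.026, 0.65], [0.014, -0.998, -0.056]]
force: [-0.5, 0.5, 0.1]
finger_gap: 0.0327
```

```bash
python3 -c "
from h import *
to('c',.129)"
```

```text
tool shift [ 0.0003 -0.0028 -0.0009] turn -0.009 yaw 139.4 q7 127.4 tilt [ 0.052  -0.0258 -0.9983] tip [0.5963 0.0856 0.1261] F [-0.54  0.49  0.09] M [ 0.095  0.03  -0.054] gap 0.0327 t 30.15
```

apply_moves --targets "0.65 0 -0.003 -0.001 -0.009;0.65 0 0 0 0;1 0 0 0 0;1 0 0 0 0;1 0 0 0 0;1 0 0 0 0;1 0 0 0 0.08;1 0 0 0 0.1;1 0 0.0001 0 0.1;1 0 0.0001 0 0.1"

```text
time_s: 31.15
tcp_pos: [0.5995, 0.0844, 0.0892]
orientation: [[0.887, 0.053, -0.46], [0.461, -0.024, 0.887], [0.036, -0.998, -0.046]]
force: [0.1, 0.2, -1.0]
finger_gap: 0.0095
```

```bash
python3 -c "
from h import *
feel('c',139.9)"
```

```text
tool shift [-0.0004  0.0016  0.0001] turn -0.393 yaw 117.4 q7 111.1 tilt [ 0.0532 -0.0243 -0.9983] tip [0.5973 0.0854 0.1301] F [ 0.07  0.18 -1.04] M [0.145 0.248 0.145] gap 0.0095 t 31.15
turned 0.393 axis moment [0.143] tau7 0.703
```

apply_moves --targets "1 0 0.0001 0 0.14;1 0 0.0002 0 0.14;1 0 0.0002 0 0.14;1 0 0.0002 0 0.14;1 0 0.0002 0 0.14;1 0 0.0001 0 0.14;1 0 0.0001 0 0.14;1 0 0.0001 0 0.14;1 0 0.0001 0 0.14;1 0 0.0001 0 0.12"

```text
time_s: 32.15
tcp_pos: [0.5998, 0.0854, 0.0879]
orientation: [[0.578, 0.053, 0.814], [-0.815, -0.024, 0.58], [0.05, -0.998, 0.029]]
force: [0.5, -0.5, -0.4]
finger_gap: 0.0095
```

```bash
python3 -c "
from h import *
feel('c',139.9)"
```

```text
tool shift [ 0.0005  0.0003 -0.0011] turn -1.823 yaw 35.4 q7 49.9 tilt [ 0.0532 -0.024  -0.9983] tip [0.5976 0.0864 0.1288] F [ 0.55 -0.54 -0.4 ] M [-0.153  0.336  0.078] gap 0.0095 t 32.15
turned 1.823 axis moment [0.094] tau7 0.773
```

apply_moves --targets "1 0 0.0001 0 0.06;1 0 0.0001 0 0.06;1 0 0 0 0.06;1 0 0.0001 0 0.05"

```text
time_s: 32.55
tcp_pos: [0.5999, 0.0854, 0.0876]
orientation: [[0.369, 0.053, 0.928], [-0.928, -0.025, 0.371], [0.043, -0.998, 0.04]]
force: [0.4, 0.2, 0.6]
finger_gap: 0.0094
```

```bash
python3 -c "
from h import *
feel('c',139.9); print(arm.state()['qpos'].round(1))"
```

```text
tool shift [ 0.0008  0.0001 -0.0011] turn -2.061 yaw 21.8 q7 39.5 tilt [ 0.0527 -0.0253 -0.9983] tip [0.5977 0.0864 0.1286] F [0.43 0.19 0.62] M [-0.172  0.354  0.062] gap 0.0094 t 32.55
turned 2.061 axis moment [0.08] tau7 0.245
[-34.2  41.3  36.3 102.7 -31.8  43.5  39.5]
```

apply_moves --targets "1 0 0.0001 0 0.06;1 0 0.0001 0 0.06;1 0 0 0 0.06;1 0 0.0001 0 0.05"

```text
time_s: 32.95
tcp_pos: [0.6, 0.0854, 0.0874]
orientation: [[0.142, 0.052, 0.988], [-0.989, -0.026, 0.143], [0.033, -0.998, 0.048]]
force: [0.8, -0.5, 0.9]
finger_gap: 0.0098
```

```bash
python3 -c "
from h import *
feel('c',139.9)"
```

```text
tool shift [ 0.001  -0.0001 -0.001 ] turn -2.298 yaw 8.3 q7 29.0 tilt [ 0.0522 -0.0259 -0.9983] tip [0.5979 0.0865 0.1284] F [ 0.84 -0.49  0.91] M [-0.163  0.456  0.065] gap 0.0098 t 32.95
turned 2.298 axis moment [0.085] tau7 0.245
```

apply_moves --targets "1 0 0.0001 0 0.06;1 0 0.0001 0 0.06;1 0 0 0 0.06;1 0 0.0001 0 0.04"

```text
time_s: 33.35
tcp_pos: [0.6001, 0.0854, 0.0873]
orientation: [[-0.083, 0.052, 0.995], [-0.996, -0.027, -0.081], [0.022, -0.998, 0.054]]
force: [1.9, -1.2, 0.6]
finger_gap: 0.0099
```

```bash
python3 -c "
from h import *
feel('c',139.9)"
```

```text
tool shift [ 0.0013 -0.0003 -0.0009] turn -2.523 yaw -4.7 q7 19.0 tilt [ 0.0517 -0.0267 -0.9983] tip [0.598  0.0865 0.1282] F [ 1.86 -1.18  0.59] M [-0.25   0.498  0.182] gap 0.0099 t 33.35
turned 2.523 axis moment [0.208] tau7 0.061
```

apply_moves --targets "1 0 0 0 0.03;1 0 0 0 0.03;1 0 0 0 0.02"

```text
time_s: 33.65
tcp_pos: [0.6002, 0.0853, 0.0874]
orientation: [[-0.165, 0.051, 0.985], [-0.986, -0.027, -0.163], [0.019, -0.998, 0.055]]
force: [0.4, -0.2, 0.7]
finger_gap: 0.0098
```

```bash
python3 -c "
from h import *
feel('c',139.9)"
```

```text
tool shift [ 0.0013 -0.0002 -0.0009] turn -2.606 yaw -9.4 q7 15.2 tilt [ 0.0515 -0.0274 -0.9983] tip [0.5981 0.0864 0.1283] F [ 0.35 -0.24  0.74] M [-0.302  0.378  0.215] gap 0.0098 t 33.65
turned 2.606 axis moment [0.241] tau7 -0.098
```

apply_moves --targets "1 0 0 0 0.03;1 0 0 0 0.025"

```text
time_s: 33.85
tcp_pos: [0.6003, 0.0853, 0.0873]
orientation: [[-0.222, 0.052, 0.974], [-0.975, -0.028, -0.221], [0.015, -0.998, 0.056]]
force: [0.0, 0.0, -1.1]
finger_gap: 0.0095
```

```bash
python3 -c "
from h import *
feel('c',139.9)"
```

```text
tool shift [ 0.0014 -0.0003 -0.0009] turn -2.665 yaw -12.8 q7 12.6 tilt [ 0.0516 -0.0275 -0.9983] tip [0.5982 0.0864 0.1283] F [ 0.03  0.04 -1.14] M [-0.339  0.354  0.231] gap 0.0095 t 33.85
turned 2.665 axis moment [0.258] tau7 -0.053
```

apply_moves --targets "1 0 0 0 0.03;0.65 0 0 0 0;0.65 0 0 0 0;0.65 0 0 0 0;0.65 0 -0.01 0 0;0.65 0 -0.025 0 0;0.65 0 -0.03 0 0;0.65 0 -0.03 0 0;0.65 0 -0.03 0 0;0.65 0 0 0 0"

```text
time_s: 34.85
tcp_pos: [0.5931, 0.0886, 0.2194]
orientation: [[-0.258, 0.051, 0.965], [-0.966, -0.026, -0.257], [0.012, -0.998, 0.056]]
force: [-0.7, -0.4, 0.2]
finger_gap: 0.033
```

```bash
python3 -c "
from h import *
wings('wrist','pics/w9.png'); to('c',.129)"
```

```text
wrist centre [0.597  0.0855] size [56.5 10.5] ang 81.1 top 0.1411 740
wrist centre [0.5139 0.0793] size [55.  10.3] ang 23.3 top 0.1412 818
wrist centre [0.5623 0.0415] size [31.4 39.4] ang 103.6 top 0.1136 672
wrist centre [ 0.5962 -0.0045] size [34.8  9.5] ang 45.3 top 0.1406 526
wrist centre [0.5428 0.0024] size [12.2  6.6] ang 63.0 top 0.1403 94
tool shift [0.0012 0.1296 0.0012] turn -2.702 yaw -14.9 q7 3.6 tilt [ 0.0484 -0.0259 -0.9985] tip [0.5899 0.0901 0.2584] F [0.23 0.88 0.37] M [-0.05   0.154 -0.047] gap 0.0328 t 34.9
```

View pics/w9.png

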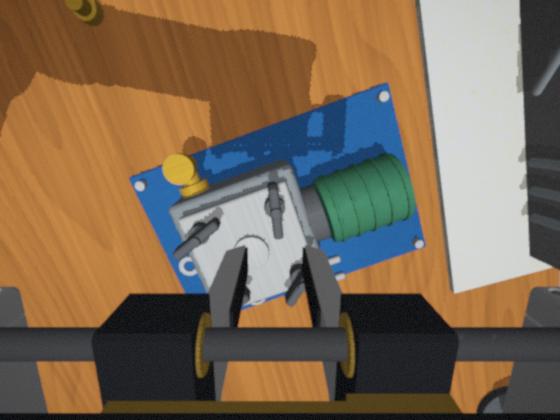

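The view shows the fingers clear of the pump. Nut c at (276,208) and nut a at (197,238) have turned about 2.6 and 2.4 rad, and nothing else has been disturbed. Handing in.

```bash
python3 -c "
from h import *
print(arm.job_done())"
```

```text
the job is handed in; nothing more can be done
None
```

I tightened all four wing nuts in the order a (by the elbow), b (diagonally opposite), d, c. I finished each nut before starting the next, then let go and lifted clear. The job was handed in at about 35 s.

| Nut | Moment when stopped (N m) | Turn measured after release (rad) |
|---|---|---|
| a | 0.31 | 2.39 |
| b | 0.29 | 2.85 |
| d | 0.29 | 2.61 |
| c | 0.26 before a last 0.03 rad; not read again | 2.60 |

The plate's boss is about 1.5 mm lower, as it should be. The gripper was touching nothing, and I saw nothing else moved.

**Checks that disagreed or were less certain:**
- **Finger length:** the finger ends were about 41 mm above the reported TCP. The first pinch on nut a therefore closed on air; I measured the offset with both cameras and used it from then on.
- **Tool tilt:** the reported tilt drifted up to about 5° during the job. I worked around it and could not correct it.
- **Moment readings:** they scattered by about 0.03 N m. Nut a read about 0.06 N m above the stated free-running moment before it came firm, so its true moment may be nearer 0.25.
- **Spring-back:** each wing ended 0.08 to 0.18 rad short of the tool's turn, most on nut a. This is spring-back plus play in the pinch. I did not re-test nut a, so as not to break the order.

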